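Clamp a padlock in the ratchet bar clamp

ROBOT

A 6-joint arm with a two-finger parallel gripper is mounted at the origin on a cart in front of the work surface, level with it; the furniture and walls round the work are solid. World frame = base frame: x ahead of the robot, y to its left, z up, the work surface at z = 0. Lengths are in m, angles in rad, forces in N, time in s.
With the tool pointing down it reaches from about 0.35 to 0.875 m from the base axis. Payload 4.2 kg.
Tool frame: the origin (TCP) lies at the very end of the fingers, on their centre line; the grasp point (between the pads) lies 19 mm behind it (ctrl.grasp_offset is the distance from the TCP to the grasp point, in m); z points along the fingers, y is the line along which they close (so a half turn about z gives the same grasp; the last joint's range is limited). The gripper opens to 87 mm and grips with 3 to 60 N. Pads are 19 mm wide; open, the fingers measure 117 mm over their backs; the gripper's body (75 mm by 190 mm) begins 51 mm behind the grasp point.
Start: joints at [-0.965, 0.385, 0.008, 0, -1.194, -0.259], TCP at [0.212, -0.588, 0.223] pointing down, gripper open.
Joint ranges: [-3.14, 3.14], [-1.21, 2.06], [-1.07, 1.41], [-3.16, 2.05], [-2.99, -0.16], [-3.1, 3.1]. Speed limits (rad/s): [2.79, 2.79, 3.14, 3.14, 3.14, 3.14].

INTERFACE

Orientations are given as a unit quaternion [x, y, z, w].
In Python, from plant import readout, optics, job_done, ctrl gives the robot as it stands. The module is installed in compiled form; this text tells all that it offers.
- The arm moves only by the shell command python3 -m handwheel 'ROWS' [FORCE]. ROWS is JSON, a list of rows, each a list of 7 numbers: the turn, a rotation vector about the tool's x, y, z each as a share of 180 degrees, from -1 to 1, then the shift along the tool's x, y, z each as a share of 20 cm, from -1 to 1, then the closure, from -1 (fully open) to 1 (shut). In form: [[wx, wy, wz, x, y, z, grip], ...]. A call has 1 to 10 rows; each row is the pose to reach, as a shift and turn from the pose commanded when the call began, along the tool's axes at that moment, turning the shorter way round; what a row does not reach only later rows make up. A row lasts 1/12 s, in which the tool goes at most 41.7 mm and 7.16 degrees, less where a joint would pass 70% of its speed; a pose out of reach is approached as far as the arm can. A call with a number of a shift or a turn outside -1 to 1 is refused whole. A call with a gripper value outside its range is refused whole. The fingers move at their own pace and stop on an object; FORCE is the grip in N (left out, the last holds). Time passes only in rows, so rows that repeat a pose let the fingers close. It gives the time, the measured TCP pose, the force, the opening and the grip force at its end, in the units of the state.
- readout.sense(): the state, without advancing time (a new reading comes with each control period).
- optics.grab_frame(name): name is "scene" or "top" or "wrist"; returns a dict with "frame" (384x512x3 uint8, red, green, blue), "fx", "fy", "cx", "cy" (pixels), "cam_to_world" (4x4, takes a point from camera to world coordinates). Camera axes: x right, y down, z forward; pixel columns grow to the right and rows downward; lengths in m; the calibration is good to about 2 mm. A picture is of the moment at which its call begins. There is no depth.
- job_done(): hands the job in; it is judged then, once.
The state is a dict: "t": time; "joints": joint angles; "qd": joint speeds; "joint_efforts": joint torques, N m; "position": TCP position; "ee_rot": TCP orientation; "ft_force": force on the tool from outside, world axes, zero at the start; "torque": the same for the moment, N m; "finger_gap": opening from 0.0 (shut) to 1.0 (fully open); "finger_force": force on a finger pad.
Only numpy, scipy, OpenCV 4.12 (cv2) and the standard library are available. Lean on these libraries where they do the work, as an engineer would, in place of code of your own. Each camera call takes 0.05 s, during which the arm holds its last target. There are 200 camera calls.

TASK

The ratchet clamp on the counter is closed too far to take the padlock lying in front of it. Press the clamp's release plate down and, with it held down, push the sliding jaw back until there is room; then push the padlock along the counter, shackle first, until its whole brass body lies between the two jaws, and push the sliding jaw up against it so that it sits square and snug. Work with the fingertips only: do not lift or pick up the padlock, and leave the other locks and the keys where they are.

Things in the scene. Friction and masses are not known exactly. Their poses are not given: they have to be found in the camera images.
- ratchet_clamp: Grey cast ratchet clamp fixed to the counter. Origin on the counter under the bar's centre line, in the plane of the fixed jaw's face. Steel bar with saw teeth on top (24 mm wide, 31 high) from y = +32 to -190 mm. Both jaws, 30 high, reach to x = -78 mm, the open side; the mouth's floor is the counter. Fixed head (36 high, y +4 to +32) and carriage span x -20 to +20; feet behind to x = +50
- sliding_jaw (a joint): Opening between the jaw faces in m: 0 = touching, 0.095 = back at the end stop. Opens along the clamp's -y; slides with 2 N friction. A spring pawl drops into the bar's saw teeth (5 mm pitch): the jaw clicks towards closed with about 6 N, but opens only while the release is held pressed; let go, the pawl drops in again, so up to one tooth of slack may stay
- jaw_back (a point): Point on the flat back of the sliding jaw's arm (clamp x = -20 to -78 mm, 1.5 to 30 mm high), 54 mm out from the bar's centre line, 14 mm above the counter, 20 mm behind the pad's face. Push here towards the clamp's +y to close the jaw. The carriage behind it ends 78 mm behind the pad's face
- fixed_face (a point): Centre of the fixed jaw's rubber pad face (46 mm long in x, 22 mm high), 54 mm out from the bar's centre line, 14 mm above the counter; it faces the clamp's -y. Fixed jaw 20 mm thick with its pad. Axes as the clamp's
- release (a joint): Angle of the release rocker in rad: 0 = up, 0.26 = fully pressed; springs back up. From about 0.15 on the pawl is clear of the teeth. Takes about 2 N at the plate's middle to start, 4 N at full press
- release_plate (a point): Middle of the black ribbed thumb plate (30 mm across, 31 along the bar) on the carriage, 47 mm above the counter, 21 behind the pad face. It slopes up to +y (front edge 50, rear 44 high, pivot behind); pressed down it is level, 43 high. Its front face 19 mm to -y of here, stands the carriage's thumb wall, 40 wide, 62 high: a fingertip holding the plate down pushes on it to move the jaw to -y
- padlock: Brass padlock lying in front of the clamp's mouth, shackle towards the clamp, 0.16 kg. Origin on its underside; body from x = -26 to +6 mm, 40 mm wide in y with flat sides, 13 mm high; shackle from there to x = +27 mm. With the shackle on the bar its origin is at clamp x = -39 mm; with the body's end flush with the jaw tips at -52 mm
- lock_cylinder: Bystander: brass lock cylinder, 33x65x17 mm, left of the clamp's mouth; origin at the centre of its underside
- lock_cylinder_b: Bystander: grey lock cylinder, 33x65x17 mm, left of the padlock; origin at the centre of its underside
- customer_keys: Bystander: bunch of keys, 101x122x8 mm, right of the padlock; origin at the centre of its underside
Mind the look-alikes: they are no part of the job. What is shaped like the padlock but purple or turquoise is not meant.

How it is judged:
On the way, in this order (a step that is already met when the one before it is completed fails the run):
1. the release is pressed far enough to free the ratchet (value of joint release above 0.12 rad), for 0.1 s.
2. the jaw is pushed back wider than the padlock (value of joint sliding_jaw above 0.044 m), for 0.1 s.
3. the padlock is pushed in until its body lies between the jaws (x of padlock in the frame of ratchet_clamp above -0.056 m), for 0.1 s.
At the end, for the whole second after the job is handed in: the padlock lies flat on the counter between the jaws, its body no more than 4 mm short of fully inside the jaw tips, square to the jaws within 0.12 rad, and the jaw opening is at most 46.5 mm (the lock's 40 mm and one ratchet tooth with a little slack); all at rest and let go (x of padlock in the frame of ratchet_clamp above -0.056 m and y of padlock in the frame of ratchet_clamp between -0.031 and -0.015 m and angle between the x axis of padlock and the x axis of ratchet_clamp, either way round below 0.12 rad and value of joint sliding_jaw between 0.037 and 0.0465 m and height (world z) of padlock below 0.004 m and linear speed of padlock below 0.01 m/s); the robot touches nothing.
It fails at once if the padlock is lifted or tipped (height (world z) of padlock above 0.012 m or angle between padlock's own z axis and vertical above 0.4 rad).
It fails at once if another lock or the keys are moved (distance of any of lock_cylinder, lock_cylinder_b, customer_keys from where it was at the start of the episode above 0.02 m).
It also fails if it takes over 54 s, if anything falls off the work surface, if the arm or the gripper's body presses on something with over 40 N, if the wrist force passes 120 N, or if a joint passes its speed limit or range.

## Working session

There is one attempt and no reset: what is moved stays moved. The work goes in short steps, Python scripts to look and compute and a shell command to move; the robot and the scene stay as the last step left them, time stands still between calls to the robot, and variables do not carry over. Pictures are saved under pics/ and viewed, at most 10 in all, crops included, and the job is handed in when it is done.

```bash
mkdir -p pics; python3 - <<'E'
from plant import readout, optics
import cv2,numpy as np
s=readout.sense();print({k:np.round(v,3) for k,v in s.items()})
for n in("scene","top"):
    f=optics.grab_frame(n);cv2.imwrite(f"pics/{n}0.png",f["frame"][:,:,::-1]);print(n,f["fx"],f["cx"],f["cy"],np.round(f["cam_to_world"],4).tolist())
E
```

```text
{'t': np.float64(0.0), 'joints': array([-9.650e-01,  3.860e-01,  7.000e-03, -1.000e-03, -1.194e+00,
       -2.590e-01]), 'qd': array([-0.001,  0.001,  0.001,  0.   , -0.002, -0.   ]), 'joint_efforts': array([ 0.0000e+00, -3.9066e+01,  1.8741e+01,  4.2200e+00,  1.1000e-02,
       -0.0000e+00]), 'position': array([ 0.212, -0.587,  0.221]), 'ee_rot': array([-0.172,  0.985,  0.001, -0.   ]), 'ft_force': array([ 0.067, -0.366,  0.068]), 'torque': array([-0.002,  0.063, -0.024]), 'finger_force': np.float64(0.0), 'finger_gap': np.float64(1.001)}
scene 423.77254408800445 260.1186229621002 189.7601541740425 [[-0.8025, -0.3535, 0.4806, 0.0602], [-0.5964, 0.4972, -0.6301, 0.5644], [-0.0163, -0.7923, -0.6099, 0.642], [0.0, 0.0, 0.0, 1.0]]
top 433.9434115283072 256.5263728392916 187.93028474595621 [[-0.0122, -0.9864, 0.164, 0.3678], [-0.9997, 0.0153, 0.0181, -0.0595], [-0.0204, -0.1638, -0.9863, 0.9032], [0.0, 0.0, 0.0, 1.0]]
```

View pics/top0.png

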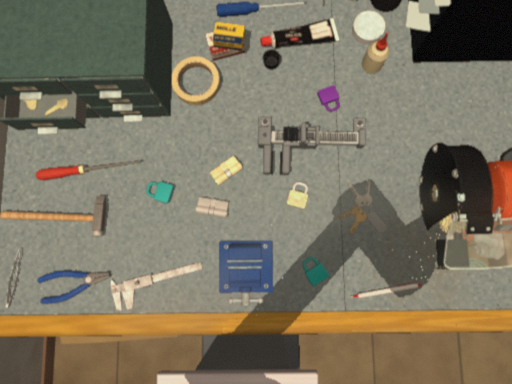

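View pics/scene0.png

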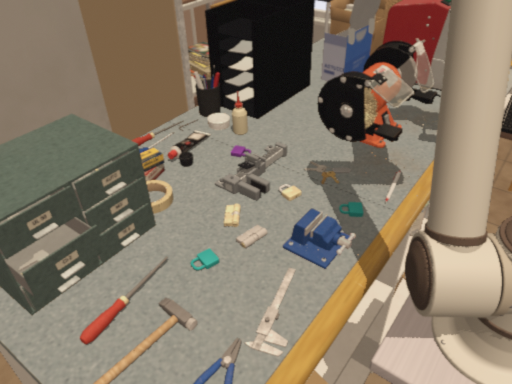

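Top view: the clamp spans (258–365, 117–175), with the fixed jaw at (268,160), the sliding jaw at (286,160) and the bar running right. Candidates for the padlock: brass (298,195), purple (329,97), turquoise (160,190) and (315,270). By the description it is the brass one at (298,195), with its shackle up towards the clamp. I'll check that in a close crop.

```bash
python3 - <<'E'
import cv2
i=cv2.imread("pics/top0.png")[105:217,240:384]
cv2.imwrite("pics/crop0.png",cv2.resize(i,None,fx=5,fy=5,interpolation=cv2.INTER_CUBIC))
E
```

```text
(no output)
```

View pics/crop0.png

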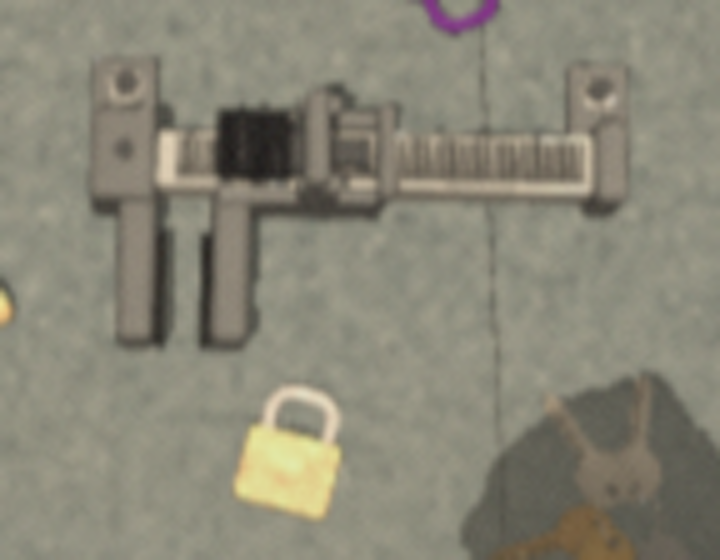

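The crop confirms the choice: a brass padlock with its body corners at (252,422), (342,445), (323,520), (234,492) in the crop, and its shackle pointing up at the clamp, rotated by about 15°. The black plate is centred at (256,145) and the pads are at u=167 and 203. Next I compute positions.

```bash
cat > h.py <<'E'
import numpy as np
from plant import optics
def ray(f,uv,z):
    uv=np.atleast_2d(uv).astype(float);T=f["cam_to_world"]
    d=np.c_[(uv[:,0]-f["cx"])/f["fx"],(uv[:,1]-f["cy"])/f["fy"],np.ones(len(uv))]@T[:3,:3].T
    return T[:3,3]+d*((z-T[2,3])/d[:,2])[:,None]
def proj(f,P):
    T=f["cam_to_world"];c=(np.atleast_2d(P)-T[:3,3])@T[:3,:3]
    return np.c_[f["fx"]*c[:,0]/c[:,2]+f["cx"],f["fy"]*c[:,1]/c[:,2]+f["cy"]]
E
python3 - <<'E'
from h import *
f=optics.grab_frame("top")
def c(n,p,z): print(n,np.round(ray(f,np.array(p)/5+[240,105],z)[:,:2]*1000,1).tolist())
c("padlock corners",[(252,422),(342,445),(323,520),(234,492)],.013)
c("shackle top",[(303,387)],.008)
c("fixed jaw tip corners",[(117,342),(152,342)],.03)
c("fixed pad far/near",[(167,232),(165,342)],.025)
c("sl pad",[(203,235),(202,345)],.025)
c("sl back",[(248,340)],.03)
c("head corners top",[(92,58),(158,58),(92,205),(158,198)],.036)
c("bar near edge",[(165,184),(585,184)],.031)
c("bar far edge",[(165,132),(585,134)],.031)
c("plate",[(256,145),(218,110),(295,182)],.047)
c("wall",[(305,95),(305,190),(335,95)],.062)
E
```

```text
padlock corners [[511.6, -113.4], [501.4, -150.4], [470.3, -141.6], [482.5, -105.3]]
shackle top [[527.0, -135.4]]
fixed jaw tip corners [[543.0, -57.9], [542.8, -72.3]]
fixed pad far/near [[590.3, -79.4], [543.7, -77.7]]
sl pad [[588.7, -94.3], [542.2, -92.9]]
sl back [[543.0, -111.6]]
head corners top [[662.5, -49.3], [662.0, -76.8], [599.5, -48.5], [602.0, -75.7]]
bar near edge [[609.2, -78.8], [606.1, -252.1]]
bar far edge [[631.6, -79.2], [627.5, -253.2]]
plate [[620.6, -115.8], [635.7, -100.7], [604.7, -131.3]]
wall [[636.6, -135.1], [597.2, -133.9], [636.3, -147.1]]
```

Clamp origin is about (0.620, −0.0795) with yaw about −0.015. The opening is about 15 mm. The padlock body centre is (0.4915, −0.128), yaw about −0.27.

Plan:
1. Hold the plate down and open the jaw wide.
2. Push the lock straight in, which squares it.
3. Close the jaw on it.

I start by moving the arm sideways, clear of the machine on the right.

```bash
python3 -m handwheel '[[0,0,0.115,-0.34,0.94,0,1],[0,0,0.115,-0.34,0.94,0,1],[0,0,0.115,-0.34,0.94,0,1],[0,0,0.115,-0.34,0.94,0,1],[0,0,0.115,-0.34,0.94,0,1],[0,0,0.115,-0.34,0.94,0,1]]' 10
```

```text
t: 0.65
position: [0.2108, -0.3827, 0.2224]
ee_rot: [0.006, 1.0, 0.001, -0.0]
ft_force: [0.1, 0.1, -0.2]
finger_gap: 0.631
finger_force: 0.0
```

```bash
python3 -m handwheel '[[0,0,0,-0.95,0.9,0,1],[0,0,0,-0.95,0.9,0,1],[0,0,0,-0.95,0.9,0,1],[0,0,0,-0.95,0.9,0,1],[0,0,0,-0.95,0.9,0,1],[0,0,0,-0.95,0.9,0,1],[0,0,0,-0.95,0.9,0,1],[0,0,0,-0.95,0.9,0,1]]'; python3 -m handwheel '[[0,0,0,-1,0.44,0,1],[0,0,0,-1,0.44,0,1],[0,0,0,-1,0.44,0,1],[0,0,0,-1,0.44,0,1],[0,0,0,-1,0.44,0,1],[0,0,0,-1,0.44,0.5,1],[0,0,0,-1,0.44,0.5,1],[0,0,0,-1,0.44,0.5,1],[0,0,0,-1,0.44,0.5,1]]'
```

```text
t: 1.32
position: [0.4072, -0.2089, 0.2223]
ee_rot: [0.005, 1.0, 0.0, -0.0]
ft_force: [-0.2, 0.4, -0.1]
finger_gap: 0.042
finger_force: 0.0
t: 2.07
position: [0.6023, -0.1264, 0.1164]
ee_rot: [0.008, 1.0, 0.0, -0.006]
ft_force: [-0.4, 0.1, -0.3]
finger_gap: 0.004
finger_force: 0.0
```

```bash
python3 -m handwheel '[[0,0,0,-0.07,0.02,0.25,1],[0,0,0,-0.07,0.02,0.25,1],[0,0,0,-0.07,0.02,0.25,1],[0,0,0,-0.07,0.02,0.25,1]]'; python3 - <<'E'
from h import *
import cv2
f=optics.grab_frame("top");cv2.imwrite("pics/t1.png",cv2.resize(f["frame"][105:217,230:374,::-1],None,fx=5,fy=5,interpolation=cv2.INTER_CUBIC))
f=optics.grab_frame("scene");cv2.imwrite("pics/s1.png",cv2.resize(f["frame"][110:222,190:334,::-1],None,fx=5,fy=5,interpolation=cv2.INTER_CUBIC))
E
```

```text
t: 2.4
position: [0.6207, -0.1227, 0.0738]
ee_rot: [0.007, 1.0, -0.0, 0.0]
ft_force: [-0.1, -0.6, -0.5]
finger_gap: 0.007
finger_force: 0.0
```

View pics/s1.png

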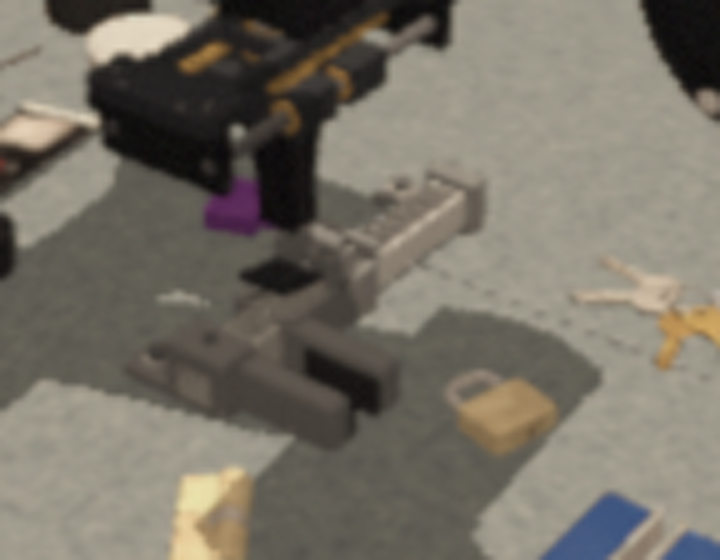

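The tip hovers above the plate, which is at (285,275) in the crop, just in front of the thumb wall at (325,245). I shift 10 mm towards +y and go down.

```bash
python3 -m handwheel '[[0,0,0,0,0.05,0,1],[0,0,0,0,0.05,0.1,1],[0,0,0,0,0.05,0.1,1]]';python3 -m handwheel '[[0,0,0,0,0,0.025,1],[0,0,0,0,0,0.04,1],[0,0,0,0,0,0.04,1]]';python3 -m handwheel '[[0,0,0,0,0,0.015,1],[0,0,0,0,0,0.015,1]]'
```

```text
t: 2.75
position: [0.6191, -0.1107, 0.0516]
ee_rot: [0.007, 1.0, 0.0, -0.001]
ft_force: [-1.1, 0.5, -0.3]
finger_gap: 0.01
finger_force: 0.0
t: 3.0
position: [0.6211, -0.1115, 0.0452]
ee_rot: [0.007, 1.0, 0.0, 0.001]
ft_force: [0.2, 0.1, 1.6]
finger_gap: 0.007
finger_force: 0.9
t: 3.17
position: [0.6214, -0.1115, 0.0422]
ee_rot: [0.007, 1.0, 0.0, 0.001]
ft_force: [0.1, 2.2, 3.6]
finger_gap: 0.007
finger_force: 1.7
```

```bash
python3 -m handwheel '[[0,0,0,0,0,0.005,1],[0,0,0,0,-0.03,0.005,1],[0,0,0,0,-0.05,0.005,1],[0,0,0,0,-0.07,0.005,1],[0,0,0,0,-0.09,0.005,1],[0,0,0,0,-0.11,0.005,1]]'
```

```text
t: 3.67
position: [0.6207, -0.134, 0.0415]
ee_rot: [0.007, 1.0, -0.0, 0.001]
ft_force: [-0.3, 3.2, 5.5]
finger_gap: 0.006
finger_force: 2.9
```

```bash
python3 -m handwheel '[[0,0,0,0,-0.03,0,1],[0,0,0,0,-0.06,0,1],[0,0,0,0,-0.09,0,1],[0,0,0,0,-0.12,0,1],[0,0,0,0,-0.15,0,1],[0,0,0,0,-0.18,0,1],[0,0,0,0,-0.21,0,1],[0,0,0,0,-0.24,0,1],[0,0,0,0,-0.27,0,1],[0,0,0,0,-0.27,0,1]]'; python3 - <<'E'
from h import *
import cv2
f=optics.grab_frame("top");cv2.imwrite("pics/t2.png",cv2.resize(f["frame"][105:217,240:384,::-1],None,fx=5,fy=5,interpolation=cv2.INTER_CUBIC))
E
```

```text
t: 4.5
position: [0.6187, -0.1892, 0.0414]
ee_rot: [0.008, 1.0, -0.0, -0.001]
ft_force: [-1.7, -1.2, 6.8]
finger_gap: 0.003
finger_force: 3.0
```

View pics/t2.png

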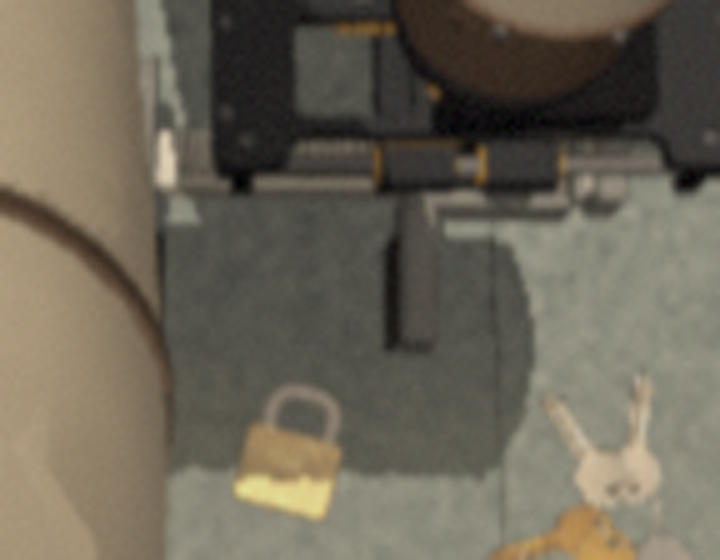

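The sliding jaw's pad face is now at u≈388, an opening of about 90 mm, and the padlock is untouched at (290,455). I lift off and go behind the padlock.

```bash
python3 -m handwheel '[[0,0,0,0,0,-0.2,1],[0,0,0,0,0,-0.35,1],[0,0,0,0.2,0.1,-0.35,1],[0,0,0,0.9,0.31,-0.35,0.77],[0,0,0,0.9,0.31,-0.35,0.77],[0,0,0,0.9,0.31,-0.35,0.77],[0,0,0,0.9,0.31,-0.35,0.77],[0,0,0,0.9,0.31,-0.2,0.77],[0,0,0,0.9,0.31,-0.1,0.77],[0,0,0,0.9,0.31,-0.1,0.77]]'
```

```text
t: 5.38
position: [0.4365, -0.1233, 0.0576]
ee_rot: [0.008, 1.0, -0.0, -0.004]
ft_force: [-0.5, -0.0, -1.3]
finger_gap: 0.111
finger_force: 0.0
```

```bash
python3 -m handwheel '[[0,0,0,0,-0.02,0.15,0.77],[0,0,0,0,-0.02,0.25,0.77],[0,0,0,0,-0.02,0.25,0.77],[0,0,0,0,-0.02,0.25,0.77]]'; python3 - <<'E'
from h import *
import cv2
f=optics.grab_frame("scene");cv2.imwrite("pics/s2.png",cv2.resize(f["frame"][110:236,190:352,::-1],None,fx=4,fy=4,interpolation=cv2.INTER_CUBIC))
E
```

```text
t: 5.72
position: [0.4401, -0.1275, 0.0104]
ee_rot: [0.007, 1.0, -0.0, -0.001]
ft_force: [0.6, -0.7, 0.0]
finger_gap: 0.12
finger_force: 0.0
```

View pics/s2.png

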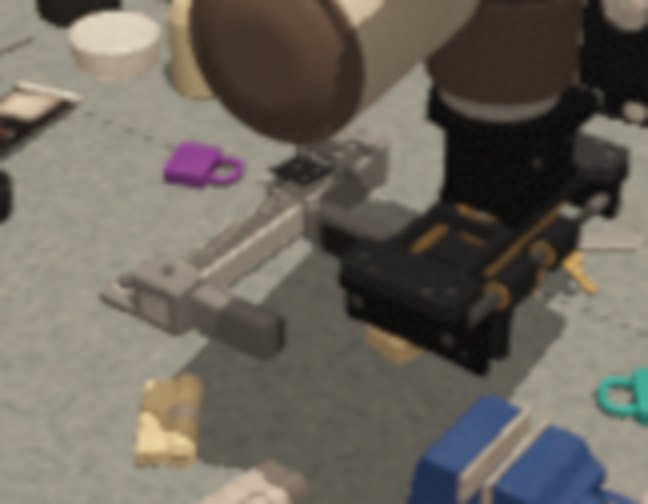

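The jaw is wide open, with the fixed jaw at (245,325) and the sliding arm at (350,235). The fingers are behind the lock at (395,345). Now I push.

```bash
python3 -m handwheel '[[0,0,0,-0.04,0,0.02,0.77],[0,0,0,-0.08,0,0.02,0.77],[0,0,0,-0.11,0,0.02,0.77],[0,0,0,-0.14,0,0.02,0.77],[0,0,0,-0.17,0,0.02,0.77],[0,0,0,-0.20,0,0.02,0.77],[0,0,0,-0.23,0,0.02,0.77],[0,0,0,-0.26,0,0.02,0.77],[0,0,0,-0.28,0,0.02,0.77],[0,0,0,-0.28,0,0.02,0.77]]'; python3 - <<'E'
from h import *
import cv2
for n in("wrist","top"):
    f=optics.grab_frame(n);cv2.imwrite(f"pics/{n}3.png",f["frame"][:,:,::-1])
E
```

```text
t: 6.6
position: [0.4977, -0.1279, 0.0066]
ee_rot: [0.007, 1.0, -0.0, 0.001]
ft_force: [0.0, -0.0, -0.5]
finger_gap: 0.119
finger_force: 0.0
```

View pics/wrist3.png

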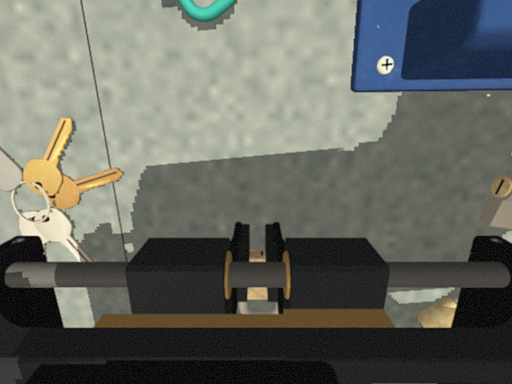

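The wrist view looks back towards the base. Brass shows through the finger gap at (258,270), so the lock is right in front of the fingers, and the keys on the left and the cylinder at the right edge are clear. I continue the push to body end x≈0.547.

```bash
python3 -m handwheel '[[0,0,0,-0.03,0,0,0.77],[0,0,0,-0.06,0,0,0.77],[0,0,0,-0.09,0,0,0.77],[0,0,0,-0.12,0,0,0.77],[0,0,0,-0.14,0,0,0.77],[0,0,0,-0.16,0,0,0.77],[0,0,0,-0.18,0,0,0.77],[0,0,0,-0.19,0,0,0.77],[0,0,0,-0.197,0,0,0.77],[0,0,0,-0.197,0,0,0.77]]'; python3 -m handwheel '[[0,0,0,0.1,0,0,0.77],[0,0,0,0.2,0,0,0.77],[0,0,0,0.4,-0.05,-0.35,1],[0,0,0,0.7,-0.3,-0.5,1],[0,0,0,0.7,-0.6,-0.5,1],[0,0,0,0.7,-0.6,-0.5,1],[0,0,0,0.7,-0.6,-0.5,1]]'; python3 - <<'E'
from h import *
import cv2
f=optics.grab_frame("top");cv2.imwrite("pics/t4.png",cv2.resize(f["frame"][105:217,240:384,::-1],None,fx=5,fy=5,interpolation=cv2.INTER_CUBIC))
E
```

```text
t: 7.53
position: [0.5361, -0.1285, 0.0065]
ee_rot: [0.007, 1.0, 0.0, 0.0]
ft_force: [0.3, -1.0, -0.5]
finger_gap: 0.115
finger_force: 0.0
t: 8.12
position: [0.3931, -0.2479, 0.1083]
ee_rot: [0.007, 1.0, -0.0, 0.001]
ft_force: [1.2, -0.9, -0.5]
finger_gap: 0.007
finger_force: 0.0
```

View pics/t4.png

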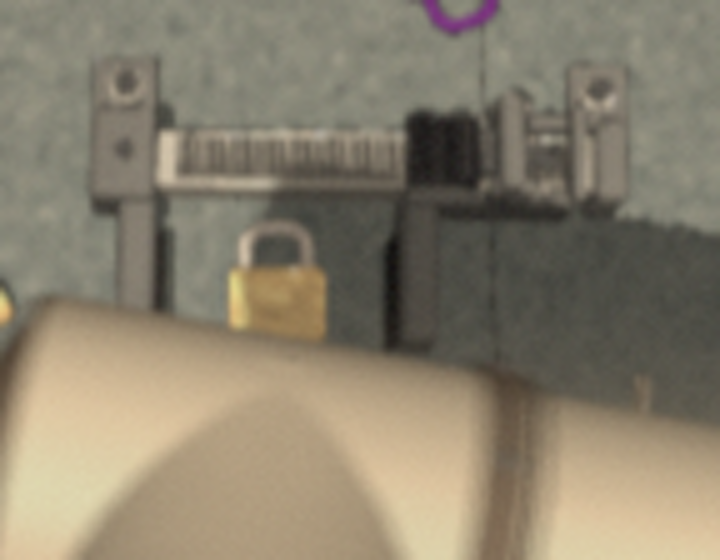

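The lock lies square in the open mouth, with its body's far edge at v≈266 (world x≈0.577), so its origin is at clamp x≈−0.049. The jaw's back edge is at u≈438, or y≈−0.19. Next I go behind the jaw.

```bash
python3 -m handwheel '[[0,0,0,-0.85,0.1,0,1],[0,0,0,-0.85,0.1,0,1],[0,0,0,-0.85,0.1,0,1],[0,0,0,-0.85,0.1,0,1],[0,0,0,-0.85,0.1,0,1],[0,0,0,-0.85,0.1,0.2,1],[0,0,0,-0.85,0.1,0.4,1],[0,0,0,-0.85,0.1,0.46,1],[0,0,0,-0.85,0.1,0.46,1]]'
```

```text
t: 8.92
position: [0.5611, -0.2284, 0.0108]
ee_rot: [0.007, 1.0, 0.001, -0.004]
ft_force: [1.0, -0.6, -0.3]
finger_gap: 0.01
finger_force: 0.0
```

```bash
python3 -m handwheel '[[0,0,0,0,0.04,0,1],[0,0,0,0,0.08,0,1],[0,0,0,0,0.12,0,1],[0,0,0,0,0.15,0,1],[0,0,0,0,0.18,0,1],[0,0,0,0,0.21,0,1],[0,0,0,0,0.24,0,1],[0,0,0,0,0.27,0,1],[0,0,0,0,0.3,0,1],[0,0,0,0,0.3,0,1]]'; python3 -m handwheel '[[0,0,0,0,0.01,0,1],[0,0,0,0,0.02,0,1],[0,0,0,0,0.03,0,1],[0,0,0,0,0.03,0,1]]';python3 -m handwheel '[[0,0,0,0,0.01,0,1],[0,0,0,0,0.02,0,1],[0,0,0,0,0.02,0,1]]'
```

```text
t: 9.75
position: [0.5664, -0.1682, 0.0161]
ee_rot: [0.007, 1.0, -0.0, 0.002]
ft_force: [0.3, -1.5, 0.5]
finger_gap: 0.005
finger_force: 0.6
t: 10.08
position: [0.566, -0.1631, 0.0154]
ee_rot: [0.007, 1.0, -0.0, 0.001]
ft_force: [1.3, -4.1, 2.3]
finger_gap: 0.004
finger_force: 1.9
t: 10.33
position: [0.5661, -0.1594, 0.0154]
ee_rot: [0.007, 1.0, -0.0, 0.001]
ft_force: [0.4, -4.6, 2.9]
finger_gap: 0.002
finger_force: 2.4
```

```bash
for i in 1; do python3 -m handwheel '[[0,0,0,0,0.01,0,1],[0,0,0,0,0.02,0,1],[0,0,0,0,0.02,0,1]]';python3 -m handwheel '[[0,0,0,0,0.01,0,1],[0,0,0,0,0.015,0,1],[0,0,0,0,0.015,0,1]]';python3 -m handwheel '[[0,0,0,0,0.01,0,1],[0,0,0,0,0.01,0,1]]'; done
```

```text
t: 10.58
position: [0.5661, -0.1553, 0.0153]
ee_rot: [0.007, 1.0, -0.0, 0.001]
ft_force: [0.7, -4.4, 2.5]
finger_gap: 0.009
finger_force: 2.3
t: 10.83
position: [0.5661, -0.1522, 0.0151]
ee_rot: [0.007, 1.0, -0.0, 0.001]
ft_force: [0.9, -5.5, 2.4]
finger_gap: 0.006
finger_force: 2.3
t: 11.0
position: [0.5661, -0.1502, 0.0151]
ee_rot: [0.007, 1.0, -0.0, 0.001]
ft_force: [2.1, -5.7, 2.8]
finger_gap: 0.003
finger_force: 2.5
```

```bash
python3 -m handwheel '[[0,0,0,0,0.01,0,1],[0,0,0,0,0.01,0,1]]';python3 -m handwheel '[[0,0,0,0,0.01,0,1],[0,0,0,0,0.01,0,1]]';python3 -m handwheel '[[0,0,0,0,0.01,0,1],[0,0,0,0,0.01,0,1]]'; python3 - <<'E'
from h import *
import cv2
f=optics.grab_frame("scene");cv2.imwrite("pics/s5.png",cv2.resize(f["frame"][110:236,190:352,::-1],None,fx=4,fy=4,interpolation=cv2.INTER_CUBIC))
E
```

```text
t: 11.17
position: [0.5659, -0.1479, 0.0149]
ee_rot: [0.007, 1.0, -0.0, 0.001]
ft_force: [1.6, -3.4, 1.2]
finger_gap: 0.008
finger_force: 2.0
t: 11.33
position: [0.5659, -0.1473, 0.0149]
ee_rot: [0.007, 1.0, -0.001, 0.0]
ft_force: [1.7, -10.7, 1.1]
finger_gap: 0.008
finger_force: 5.2
t: 11.5
position: [0.5659, -0.1472, 0.0149]
ee_rot: [0.007, 1.0, -0.002, 0.0]
ft_force: [2.1, -17.5, -0.3]
finger_gap: 0.007
finger_force: 9.1
```

View pics/s5.png

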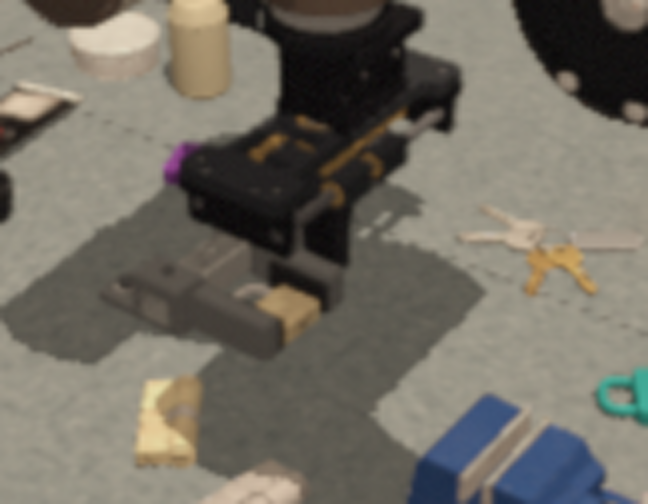

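Force jumped to 17 N while the jaw stopped moving, and the lock at (290,312) is held between the jaws, so it is snug. I back off, clear the view and measure.

```bash
python3 -m handwheel '[[0,0,0,0,-0.05,0,1],[0,0,0,0,-0.2,0,1],[0,0,0,0,-0.2,-0.2,1],[0,0,0,0,-0.2,-0.4,1],[0,0,0,0,-0.2,-0.8,1],[0,0,0,0.5,-0.4,-0.8,1],[0,0,0,1,-0.4,-0.8,1],[0,0,0,1,-0.4,-0.8,1],[0,0,0,1,-0.4,-0.8,1],[0,0,0,1,-0.4,-0.8,1]]'; python3 -m handwheel '[[0,0,0,0.5,-0.5,0,1],[0,0,0,0.5,-0.5,0,1],[0,0,0,0.5,-0.5,0,1],[0,0,0,0.5,-0.5,0,1],[0,0,0,0.5,-0.5,0,1]]'; python3 - <<'E'
from h import *
import cv2
f=optics.grab_frame("top");cv2.imwrite("pics/t6.png",cv2.resize(f["frame"][105:217,240:384,::-1],None,fx=5,fy=5,interpolation=cv2.INTER_CUBIC))
E
```

```text
t: 12.38
position: [0.3619, -0.2199, 0.1737]
ee_rot: [0.007, 1.0, 0.001, -0.001]
ft_force: [0.2, -1.2, -0.1]
finger_gap: 0.006
finger_force: 0.0
t: 12.8
position: [0.2605, -0.3195, 0.1737]
ee_rot: [0.01, 1.0, 0.001, -0.001]
ft_force: [-0.0, -0.0, 0.4]
finger_gap: 0.008
finger_force: 0.0
```

View pics/t6.png

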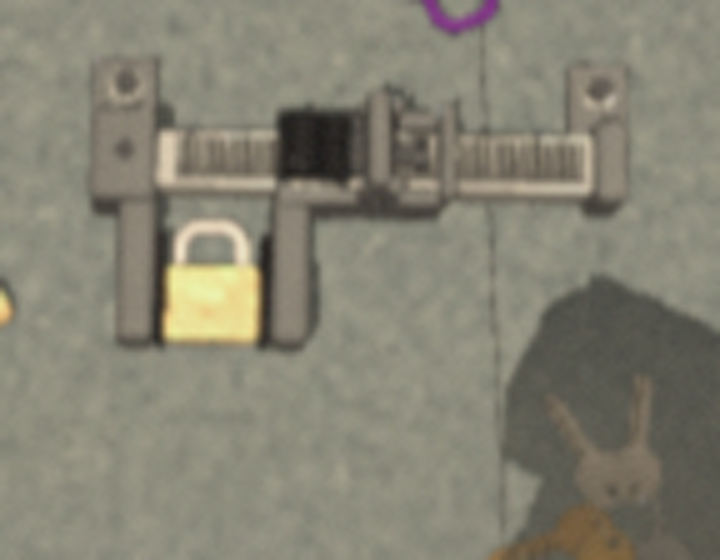

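The lock sits square between the pads, with its body at u 163–262, v 265–343. I check the depth and opening numerically.

```bash
python3 - <<'E'
from h import *
f=optics.grab_frame("top")
def c(n,p,z): print(n,np.round(ray(f,np.array(p)/5+[240,105],z)[:,:2]*1000,1).tolist())
c("body far/near top",[(210,265),(210,338),(210,343)],.013)
c("near bottom",[(210,344)],.0)
c("jaw tip",[(135,343),(290,346)],.03)
c("pads",[(166,300),(264,300)],.025)
c("sides",[(163,300),(262,300)],.013)
E
```

```text
body far/near top [[578.8, -97.5], [547.5, -96.8], [545.3, -96.7]]
near bottom [[547.5, -97.3]]
jaw tip [[542.5, -65.3], [540.2, -128.7]]
pads [[561.4, -78.5], [560.7, -118.9]]
sides [[564.0, -77.5], [563.4, -118.9]]
```

```bash
python3 -c "from plant import job_done;print(job_done())"
```

```text
the job is handed in; nothing more can be done
None
```

The job is handed in: the padlock sits square in the clamp, its body about 4 mm inside the jaw tips and the jaw closed to about 40 mm by my camera measurement; the hand-in returned no verdict.

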